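Swipe the fume extractor up to full

ROBOT

A 6-joint arm with a two-finger parallel gripper is mounted at the origin on the work surface. World frame = base frame: x ahead of the robot, y to its left, z up, the work surface at z = 0. Lengths are in m, angles in rad, forces in N, time in s.
With the tool pointing down it reaches from about 0.35 to 0.975 m from the base axis. Payload 4.9 kg.
Tool frame: the origin (TCP) lies midway between the tips of the shut fingers; the grasp point (between the pads) lies 19 mm behind it; z points along the fingers, y is the direction in which the jaws open and shut (so a half turn about z gives the same grasp; the last joint's range is limited). The gripper opens to 85 mm and grips with 20 to 120 N. Pads are 22 mm wide; open, the fingers measure 114 mm over their backs; the gripper's body (76 mm by 85 mm) begins 54 mm behind the grasp point. The pads swing forward as they close: fully open they stand 13 mm farther back than shut.
Start: joints at [-1.328, 0.053, 1.613, -0, 1.476, -0.119], TCP at [0.221, -0.585, 0.231] pointing down, gripper open.
Joint ranges: [-3.01, 3.01], [-1.01, 2.22], [0.06, 2.58], [-1.02, 4.17], [0.09, 2.62], [-3.14, 3.14]. Speed limits (rad/s): [2.57, 2.57, 3.14, 3.14, 3.14, 3.14].

INTERFACE

Orientations are given as a unit quaternion [w, x, y, z].
In Python, from plant import state, grab_frame, camera_info, job_done, cut_out gives the robot as it stands.
- The arm moves only by the tool step_arm, never from a script. Its argument "moves" is a list of rows, each a list of 7 numbers: the shift along the tool's x, y, z in m, then the turn, a rotation vector about the tool's x, y, z in rad, then the finger opening in m, from 0 to 0.0854. A call has 1 to 8 rows; each row shifts and turns the commanded pose from where the row before left it, along the tool's axes as they then stand; what a row does not reach is not made up. A row lasts 1/10 s, in which the tool goes at most 50 mm and 8.59 degrees, less where a joint would pass 70% of its speed; a pose out of reach is approached as far as the arm can. A call is refused whole if a number of a shift passes 0.05 or a number of a turn 0.15, either way. A call with a gripper value outside its range is refused whole. The fingers move at their own pace and stop on an object; the grip force is fixed at half the most. Time passes only in rows, so rows that do not move let the fingers close. It gives the time, the measured TCP pose, the force and the opening at its end, in the units of the state.
- state(): the state, without advancing time (a new reading comes with each control period).
- grab_frame(name): name is "scene" or "top" or "wrist"; returns (picture, depth): 480x640x3 uint8, red, green, blue; 480x640 float32, m along the optical axis (not along the pixel's ray), 0 where there is no reading.
- camera_info(name): a dict with "intrinsics" (3x3 intrinsics, pixels), "dist_coeffs" ([k1, k2, p1, p2, k3] as OpenCV has them; the pictures are not rectified), "world_from_camera" (4x4, takes a point from camera to world coordinates). Camera axes: x right, y down, z forward; pixel columns grow to the right and rows downward; lengths in m; the calibration is good to about 2 mm. A picture is of the moment at which its call begins: read the wrist's pose just before it. camera_info takes no time and is no camera call; for the wrist camera it gives the pose at the moment of the call.
- job_done(): hands the job in, once; it reports no verdict.
Trained networks look in the newest picture that a camera, given by its name, has taken for a name from the list of things; names that differ only in an ending like _2 or _b are one class to them, and where a whole thing is asked for, a point or a joint stands for the part that bears it (a point fixed in the world has none). Each returns a list of dicts, best first, with "conf" (0 to 1); they miss things now and then, are a little off and sometimes report something else, mostly with a low value. They report only what shows in the picture. A call takes as long as a camera call. They do not tell look-alikes from the thing itself.
- cut_out(camera, query): "mask" (480x640 bool, what is visible of it) and "point" ([column, row] in pixels, amid what is visible of it).
The state is a dict: "time": time; "joint_pos": joint angles; "joint_vel": joint speeds; "joint_efforts": joint torques, N m; "tool_pos": TCP position; "tool_rot": TCP orientation; "contact_force": force on the tool from outside, world axes, zero at the start; "ft_torque": the same for the moment, N m; "gripper_width": opening from 0.0 (shut) to 1.0 (fully open).
Only numpy, scipy, OpenCV 4.12 (cv2) and the standard library are available. Lean on these libraries where they do the work, as an engineer would, in place of code of your own. Each camera call takes 0.05 s, during which the arm holds its last target.

TASK

Turn the bench's fume extractor up to full on its round control pod: with the closed fingertips, touch the raised black arc at its narrow end and slide lightly along it, without lifting off on the way, round to its wide end. Finish with the fingertips still resting lightly on the wide end alone: the program ends while holding them there. Do not shift or lift the pod, press it hard, touch its knob, or disturb anything else on the bench.

Things in the scene. Friction and masses are not known exactly. Their poses are not given: they have to be found in the camera images.
- pod: Control pod of the fume extractor: a white round loose puck, 200 mm across and 30 mm high, about 1 kg in all, standing on the bench. Origin at the centre of its underside; z up. On its top: a raised black touch arc of 70 mm mean radius about the pod's vertical axis, open towards the pod's -x, with a grey knob inside it and a flat grey display plate near the rim at -x.
- arc (a joint): How far the touch arc as a whole is pressed down on its springs, m: 0 untouched, 0.004 at its stop. It moves straight down, wherever along it one presses: it starts to move at about 0.4 N and takes about 1.5 N more per mm (about 6.5 N at the stop, beyond which it is rigid).
- knob: Grey rotary knob in the middle of the pod, origin on its axis; it is 34 mm across, stands inside the arc, on a 58 mm disc, and reaches 44 mm above the pod's top. Leave it alone.
- seg0: The touch arc's narrow end, where the stroke begins; 8 to 11 mm wide. In the pod's frame it is 80 degrees round from +x towards +y. Each fifth is 40 degrees (49 mm) of the arc, joined to the next without a step; the arc's flat top lies 37 mm above the bench, 7 mm above the pod's top. Origin on the top surface, at the middle of this fifth's centre line; x along the stroke (clockwise seen from above), y outwards, z up.
- seg1: The touch arc's second fifth, 40 degrees from +x towards +y; 12 to 15 mm wide. Origin and axes as for the narrow end.
- seg2: The touch arc's middle fifth, on the pod's +x; 15.5 to 18.5 mm wide. Origin and axes as for the narrow end.
- seg3: The touch arc's fourth fifth, 40 degrees from +x towards -y; 19 to 22 mm wide. Origin and axes as for the narrow end.
- seg4: The touch arc's wide end, where the stroke ends; 23 to 26 mm wide; 80 degrees from +x towards -y. Origin and axes as for the narrow end.
- vial_top: Small clear glass vial, 22 mm across and 45 mm tall, standing loose on the pod's top by the arc's open side, about 75 mm from the pod's centre. Origin at its underside. Leave it alone.
- vial_side: Amber vial, 27 mm across, 58 mm tall, standing on the bench close to the pod. Origin at its underside. Leave it alone.
- carton: Cardboard carton 60 x 45 x 30 mm on the bench close to the pod. Origin at its underside. Leave it alone.
- beaker: Glass beaker, 70 mm across, 80 mm tall, to one side. Leave it alone.
- jar: Amber jar, 60 mm across, 85 mm tall, to one side. Leave it alone.
- mouse: Black computer mouse, 105 x 62 x 33 mm, to one side. Leave it alone.
- wrench: Steel wrench lying to one side. Leave it alone.
There are look-alikes about, which are no part of the job. What is shaped like the pod but green or turquoise is not meant.

How it is judged:
On the way, in this order (a step that is already met when the one before it is completed fails the run):
1. the fingertips touch the arc's narrow end and not yet the next fifth (contact force between the fingers and seg0 above 0.2 N and contact force between the fingers and seg1 below 0.05 N), for 0.04 s.
2. the fingertips touch the arc's second fifth and not yet the next fifth (contact force between the fingers and seg1 above 0.2 N and contact force between the fingers and seg2 below 0.05 N), for 0.04 s.
3. the fingertips touch the arc's middle fifth and not yet the next fifth (contact force between the fingers and seg2 above 0.2 N and contact force between the fingers and seg3 below 0.05 N), for 0.04 s.
4. the fingertips touch the arc's fourth fifth and not yet the next fifth (contact force between the fingers and seg3 above 0.2 N and contact force between the fingers and seg4 below 0.05 N), for 0.04 s.
5. the fingertips touch the arc's wide end alone (contact force between the fingers and seg4 above 0.2 N and contact force between the fingers and seg3 below 0.05 N), for 0.04 s.
At the end, for the whole second after the job is handed in: The fingers press on the wide-end fifth of the arc with 0.3 to 12 N (arc pressed at least 0.3 mm) and do not touch the fourth fifth; the pod still stands on the bench within 15 mm of where it was, and every bystander is within 15 mm of its start (contact force between the fingers and seg4 between 0.3 and 12 N and contact force between the fingers and seg3 below 0.05 N and value of joint arc above 0.0003 m and distance of each of pod, vial_top, vial_side, carton, beaker, jar, mouse, wrench from where it was at the start of the episode below 0.015 m and height (world z) of pod below 0.008 m); the arm keeps its last pose, push and grip.
It fails at once if the pod is shifted, lifted or tipped (15 mm, 0.1 rad) (distance of pod from where it was at the start of the episode above 0.015 m or angle between pod's own z axis and vertical above 0.1 rad).
It fails at once if the fingers press the pod or its arc with more than 15 N (contact force between the fingers and pod above 15 N).
It fails at once if the fingertips hover, lifted off, 5 to 23 mm above the middle three fifths of the arc (lifting off, or landing, part-way) (value of joint arc below 0.0002 m and ((horizontal distance between the grasp point and seg1 below 0.02 m and z of the grasp point in the frame of seg1 between 0.024 and 0.042 m) or (horizontal distance between the grasp point and seg2 below 0.02 m and z of the grasp point in the frame of seg2 between 0.024 and 0.042 m) or (horizontal distance between the grasp point and seg3 below 0.02 m and z of the grasp point in the frame of seg3 between 0.024 and 0.042 m))).
It fails at once if the robot touches the knob (over 1 N) (contact force between any of the arm, the fingers and knob above 1 N).
It fails at once if a bystander is moved or lifted by more than 15 mm (distance of any of vial_top, vial_side, carton, beaker, jar, mouse, wrench from where it was at the start of the episode above 0.015 m).
It also fails if it takes over 45 s, if anything falls off the work surface, if the arm or the gripper's body presses on something with over 40 N, if the wrist force passes 120 N, or if a joint passes its speed limit or range.

## Working session

There is one attempt and no reset: what is moved stays moved. The work goes in short steps, Python scripts to look and compute and a tool call to move; the robot and the scene stay as the last step left them, time stands still between calls to the robot, and variables do not carry over. Pictures are saved under pics/ and viewed, and the job is handed in when it is done.

Besides the shell and the picture viewer there is one more tool, called as name(argument=value, ...) on one line, values as JSON. step_arm: Moves the arm, as the interface text tells. Its arguments: {"type":"object","properties":{"moves":{"type":"array"}},"required":["moves"]}

```bash
ls; mkdir -p pics
python3 - <<'E'
from plant import *
import cv2,numpy as np
s=state();print(s)
for n in ["scene","top"]:
    p,d=grab_frame(n);cv2.imwrite(f"pics/{n}0.png",p[:,:,::-1]);np.savez(f"{n}0.npz",p=p,d=d)
    c=camera_info(n);print(n,c)
    if n=="top":
        for q in ["pod","seg0","seg4","knob","vial_top"]:
            for r in cut_out(n,q): print(q,r["conf"],r["point"],r["mask"].sum())
E
```

```text
pics
{'time': 0.0, 'joint_pos': array([-1.32798050e+00,  5.33695348e-02,  1.61432123e+00, -2.94406181e-06,
        1.47595759e+00, -1.19006696e-01]), 'joint_vel': array([ 6.47901238e-05, -4.71983421e-04,  2.21739768e-03,  3.16533416e-05,
       -5.12857655e-04, -5.34972607e-04]), 'joint_efforts': array([ 1.26420699e-03, -3.93676829e+01, -3.70177102e+01, -6.37588840e-06,
        6.99996526e-03,  1.90114953e-06]), 'tool_pos': array([ 0.22108188, -0.58392567,  0.23003887]), 'tool_rot': array([-1.02579168e-03,  9.83679597e-01,  1.79926081e-01, -6.50505131e-05]), 'contact_force': array([0.81357911, 0.53971598, 0.44548538]), 'ft_torque': array([-0.03243666, -0.00714174, -0.02666055]), 'gripper_width': 0.9994389027569088}
scene {'intrinsics': array([[480.66181835,   0.        , 324.76135376],
       [  0.        , 480.66181835, 234.00198214],
       [  0.        ,   0.        ,   1.        ]]), 'dist_coeffs': array([0.04143448, 0.        , 0.        , 0.        , 0.        ]), 'world_from_camera': array([[ 0.82891216,  0.33443862, -0.44839206,  1.00388882],
       [ 0.5591612 , -0.51774851,
[... 1225 characters left out ...]
130
seg0 0.44 [196.1, 322.6] 149
seg0 0.42 [289.9, 212.0] 149
seg0 0.38 [436.0, 348.5] 106
seg4 0.75 [207.0, 304.8] 231
seg4 0.74 [396.5, 308.7] 195
seg4 0.73 [302.0, 197.8] 161
seg4 0.72 [392.0, 328.2] 163
seg4 0.69 [406.2, 243.5] 159
seg4 0.68 [395.3, 343.5] 114
seg4 0.65 [436.4, 200.0] 67
seg4 0.65 [411.2, 354.9] 107
seg4 0.61 [443.6, 219.0] 111
seg4 0.55 [439.7, 238.5] 124
seg4 0.53 [319.9, 198.6] 185
seg4 0.48 [292.0, 247.3] 67
seg4 0.47 [191.9, 339.1] 156
seg4 0.45 [425.8, 246.3] 130
seg4 0.44 [196.1, 322.6] 149
seg4 0.42 [289.9, 212.0] 149
seg4 0.38 [436.0, 348.5] 106
knob 0.67 [312.4, 224.5] 149
knob 0.63 [414.8, 325.0] 152
knob 0.55 [218.0, 333.8] 141
vial_top 0.39 [339.3, 234.9] 69
```

View pics/top0.png

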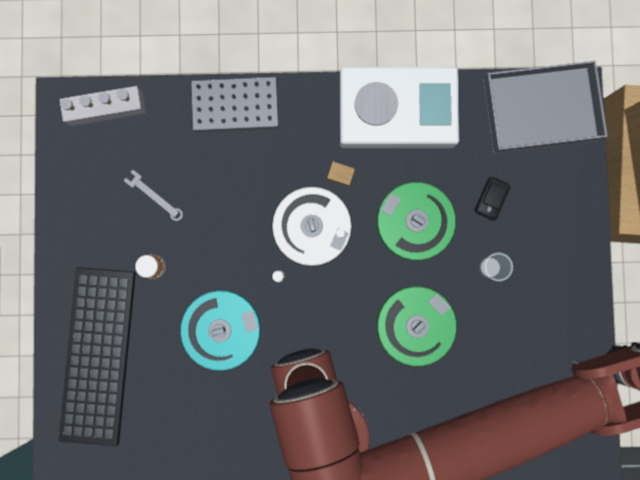

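View pics/scene0.png

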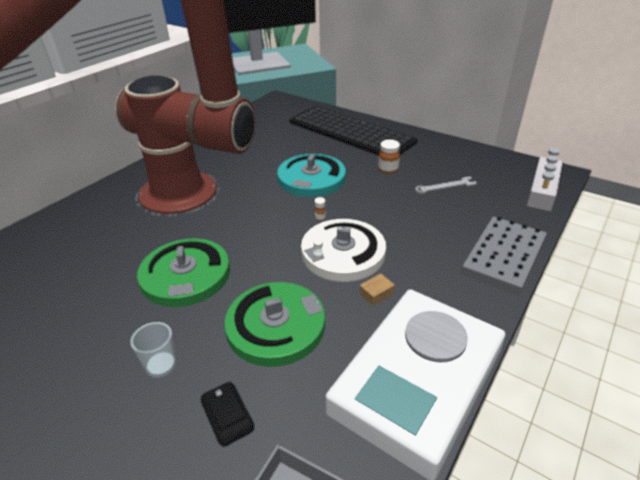

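Run:
```python
import cv2
p=cv2.imread("pics/top0.png")
cv2.imwrite("pics/crop0.png",cv2.resize(p[160:400,150:480],(800,582),interpolation=cv2.INTER_CUBIC))
```

```text
(no output)
```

View pics/crop0.png

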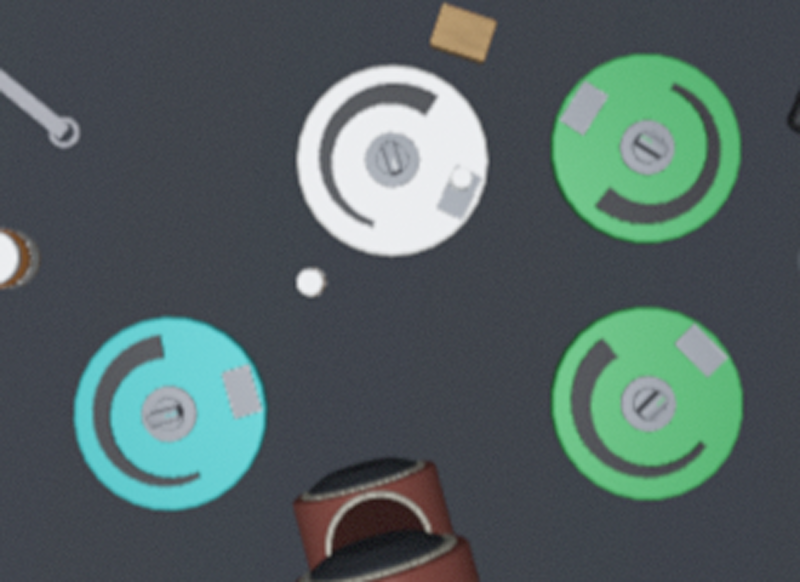

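The white pod sits at about (312,226) in the top view. The look-alikes are turquoise at (220,330) and green at (417,221) and (417,326), so white fits the description. Its narrow end is near (303,252), its wide end near (328,201), and the display and glass vial are near (340,236).

```bash
cat > h.py <<'E'
import numpy as np,cv2
from plant import *
def toworld(ci,px,z):
    px=np.asarray(px,float).reshape(-1,1,2)
    n=cv2.undistortPoints(px,ci["intrinsics"],ci["dist_coeffs"]).reshape(-1,2)
    T=ci["world_from_camera"]; r=np.c_[n,np.ones(len(n))]@T[:3,:3].T
    t=(z-T[2,3])/r[:,2]; return T[:3,3]+r*t[:,None]
def tocam(ci,P):
    T=np.linalg.inv(ci["world_from_camera"]);rv=cv2.Rodrigues(T[:3,:3])[0]
    return cv2.projectPoints(np.asarray(P,float),rv,T[:3,3],ci["intrinsics"],ci["dist_coeffs"])[0].reshape(-1,2)
def circ(P):
    A=np.c_[2*P[:,:2],np.ones(len(P))];b=(P[:,:2]**2).sum(1)
    s=np.linalg.lstsq(A,b,rcond=None)[0];return s[:2],np.sqrt(s[2]+s[0]**2+s[1]**2)
E
python3 - <<'E'
from h import *
z=np.load("top0.npz");p=z["p"];d=z["d"];ci=camera_info("top")
g=p.astype(int);hi=g.min(2)
# pod mask: white within region
m=np.zeros((480,640),np.uint8);m[180:272,265:358]=(hi[180:272,265:358]>140)
n,l,st,ce=cv2.connectedComponentsWithStats(m);i=1+st[1:,4].argmax()
c=max(cv2.findContours((l==i).astype(np.uint8),cv2.RETR_EXTERNAL,cv2.CHAIN_APPROX_NONE)[0],key=cv2.contourArea)[:,0]
P=toworld(ci,c,0.03);C,R=circ(P);print("pod",C,R)
# arc: dark pixels inside
yy,xx=np.mgrid[0:480,0:640];W=toworld(ci,np.c_[xx.ravel(),yy.ravel()],0.037).reshape(480,640,3)
r=np.hypot(W[...,0]-C[0],W[...,1]-C[1]);a=np.degrees(np.arctan2(W[...,1]-C[1],W[...,0]-C[0]))
k=(hi<125)&(r<.09)&(r>.05);
h,_=np.histogram(a[k],np.arange(-180,181,10));print(h)
for b in range(-180,180,10):
    q=k&(a>=b)&(a<b+10)
    if q.sum()>3: print(b,q.sum(),r[q].mean().round(4),r[q].min().round(4),r[q].max().round(4))
print("depth arc",np.median((d[k])) , )
from scipy.ndimage import center_of_mass
for q in ["vial_top","vial_side","carton"]:
    for o in cut_out("top",q): print(q,o["conf"],o["point"],toworld(ci,o["point"],.05))
E
```

```text
pod [0.54016658 0.02585449] 0.09917264565759408
[ 0  0  0  0  0  0  0  0  0  0  0  0  0  0 25 37 39 38 32 32 32 29 26 26
 25 21 20 18 17 14 13 10  7  6  0  0]
-40 25 0.0708 0.0597 0.0803
-30 37 0.0701 0.0597 0.0796
-20 39 0.0701 0.0594 0.0793
-10 38 0.0697 0.0599 0.0783
0 32 0.0708 0.0622 0.0786
10 32 0.0698 0.0611 0.0779
20 32 0.07 0.0616 0.0779
30 29 0.0699 0.062 0.0769
40 26 0.0691 0.0625 0.0752
50 26 0.0696 0.0628 0.0761
60 25 0.07 0.0637 0.0763
70 21 0.0695 0.0639 0.0751
80 20 0.0706 0.0646 0.0753
90 18 0.0701 0.0654 0.0746
100 17 0.0702 0.0659 0.0739
110 14 0.0697 0.0662 0.0731
120 13 0.0703 0.0665 0.0734
130 10 0.0703 0.0682 0.072
140 7 0.0701 0.0689 0.0716
150 6 0.0702 0.0689 0.0712
depth arc 1.5531826
vial_top 0.39 [339.3, 234.9] [[ 0.51347591 -0.04401538  0.05      ]]
vial_side 0.59 [277.9, 276.9] [[0.41123128 0.11202969 0.05      ]]
vial_side 0.25 [290.0, 213.4] [[0.57026276 0.07894122 0.05      ]]
carton 0.86 [339.3, 173.8] [[ 0.66838364 -0.04749387  0.05      ]]
```

Arc spans world angle about -38° to 160° (200°, as described), so the pod yaw is about 61°. Moving over with the fingers shutting.

step_arm(moves=[[0.02, -0.02, 0, 0, 0, 0, 0], [0.033, -0.036, 0, 0, 0, 0, 0], [0.033, -0.036, 0, 0, 0, 0, 0], [0.033, -0.036, 0, 0, 0, 0, 0], [0.033, -0.036, 0, 0, 0, 0, 0], [0.033, -0.036, 0, 0, 0, 0, 0], [0.033, -0.036, 0, 0, 0, 0, 0], [0.033, -0.036, 0, 0, 0, 0, 0]])

```text
time: 1.3
tool_pos: [0.36, -0.2395, 0.2316]
tool_rot: [0.0, 0.984, 0.18, 0.0]
contact_force: [0.6, 0.2, 0.4]
gripper_width: -0.001
```

step_arm(moves=[[0.033, -0.036, 0, 0, 0, 0, 0], [0.033, -0.036, 0, 0, 0, 0, 0], [0.033, -0.036, 0, 0, 0, 0, 0], [0.033, -0.036, 0, 0, 0, 0, 0], [0.033, -0.036, 0, 0, 0, 0, 0], [0.02, -0.03, 0, 0, 0, 0, 0], [0, 0, 0, 0, 0, 0, 0], [0, 0, 0, 0, 0, 0, 0]])

```text
time: 2.1
tool_pos: [0.4584, 0.0211, 0.2313]
tool_rot: [0.0, 0.983, 0.181, -0.0]
contact_force: [-1.3, 0.3, 0.7]
gripper_width: -0.001
```

Run:
```python
from h import *
s=state();print(s["time"],s["tool_pos"],s["tool_rot"],s["contact_force"],s["gripper_width"])
ci=camera_info("wrist");print(ci)
p,d=grab_frame("wrist");cv2.imwrite("pics/w1.png",p[:,:,::-1]);np.savez("w1.npz",p=p,d=d,T=ci["world_from_camera"])
```

```text
2.1 [0.45836255 0.02110883 0.23134641] [ 2.68099111e-04  9.83493859e-01  1.80941285e-01 -9.63961555e-05] [-1.30474512  0.2763659   0.65452297] -0.0005738570311802841
{'intrinsics': array([[349.6303958 ,   0.        , 318.99129659],
       [  0.        , 349.6303958 , 236.4465    ],
       [  0.        ,   0.        ,   1.        ]]), 'dist_coeffs': array([-0.00444409,  0.        ,  0.        ,  0.        ,  0.        ]), 'world_from_camera': array([[ 3.57284012e-01, -8.92883808e-01, -2.74055906e-01,
         5.28888923e-01],
       [-9.33995690e-01, -3.41421593e-01, -1.05277479e-01,
         4.72778098e-02],
       [ 4.31952828e-04,  2.93580995e-01, -9.55934105e-01,
         3.74479158e-01],
       [ 0.00000000e+00,  0.00000000e+00,  0.00000000e+00,
         1.00000000e+00]])}
```

View pics/w1.png

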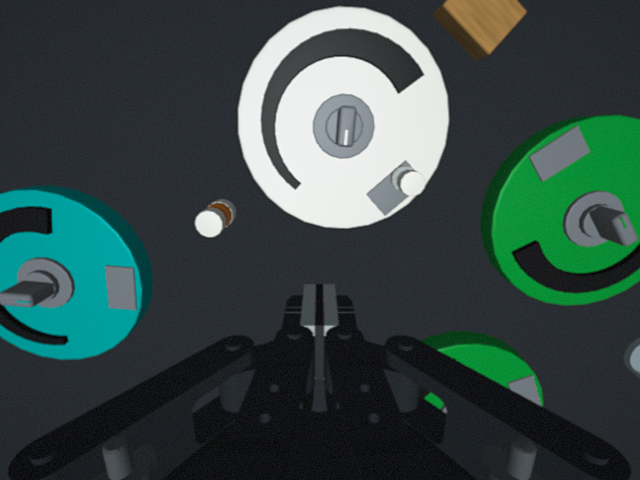

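The wrist view shows the white pod clearly: centre (344,125), narrow end tip (297,186), wide end (412,83), glass vial (407,182), amber vial (215,218). Refitting from this picture.

Run:
```python
from h import *
z=np.load("w1.npz");p=z["p"];d=z["d"];ci=camera_info("wrist");ci["world_from_camera"]=z["T"]
hi=p.astype(int).min(2)
m=np.zeros((480,640),np.uint8);m[0:235,230:455]=(hi[0:235,230:455]>150)
n,l,st,ce=cv2.connectedComponentsWithStats(m);i=1+st[1:,4].argmax()
f=cv2.convexHull(cv2.findContours((l==i).astype(np.uint8),cv2.RETR_EXTERNAL,cv2.CHAIN_APPROX_NONE)[0][0])
def top(C,R,z): 
    t=np.linspace(0,2*np.pi,100);return np.c_[C[0]+R*np.cos(t),C[1]+R*np.sin(t),0*t+z]
yy,xx=np.mgrid[0:480,0:640];W=toworld(ci,np.c_[xx.ravel(),yy.ravel()],0.037).reshape(480,640,3)
from scipy.optimize import least_squares
Ca=np.array([0.540,0.026])
r=np.hypot(W[...,0]-Ca[0],W[...,1]-Ca[1])
k=(hi<110)&(r<.088)&(r>.05)
n,l,st,ce=cv2.connectedComponentsWithStats(k.astype(np.uint8));k=l==1+st[1:,4].argmax()
P=W[k][:,:2]
def centre(C):
    rr=np.hypot(*(P-C).T);a=np.arctan2(*(P-C).T[::-1]);
    b=np.digitize(a,np.radians(np.arange(-180,181,10)))
    return [ (rr[b==j].max()+rr[b==j].min())/2-.07 for j in np.unique(b) if (b==j).sum()>30]
for it in range(1):
    s=least_squares(centre,Ca,diff_step=1e-3);C=s.x
print("centre",C,np.std(s.fun))
a=np.degrees(np.arctan2(*(P-C).T[::-1]));rr=np.hypot(*(P-C).T)
q=abs(rr-.07)<.003;print("ends",a[q].min(),a[q].max(),"r",rr.min(),rr.max())
yaw=(a[q].min()+a[q].max())/2;print("yaw",yaw)
# depth check
K=ci["intrinsics"];T=ci["world_from_camera"]
n=cv2.undistortPoints(np.c_[xx[k],yy[k]].astype(float).reshape(-1,1,2),K,ci["dist_coeffs"]).reshape(-1,2)
X=np.c_[n,np.ones(len(n))]*d[k][:,None];X=X@T[:3,:3].T+T[:3,3];print("z arc",np.median(X[:,2]))
img=p[:,:,::-1].copy()
for j in range(5):
    t=np.radians(yaw+80-40*j);S=[C[0]+.07*np.cos(t),C[1]+.07*np.sin(t),.037];print("seg",j,np.round(S,4),round(yaw+80-40*j,1))
    u=tocam(ci,[S])[0];cv2.circle(img,tuple(int(v) for v in u),4,(0,0,255),-1)
for R in(.062,.078,):
  cv2.polylines(img,[tocam(ci,top(C,R,.037)).astype(int)],True,(0,255,0),1)
cv2.polylines(img,[tocam(ci,top(C,.1,.03)).astype(int)],True,(255,0,0),1)
cv2.imwrite("pics/w1b.png",cv2.resize(img[0:240,180:500],(800,600)))
```

```text
centre [0.53870247 0.0265584 ] 0.0002200851157140549
ends -36.893752380223304 162.23545506330234 r 0.05643951287436539 0.08280806034081094
yaw 62.67085134153952
z arc 0.03755963683407032
seg 0 [0.483 0.069 0.037] 142.7
seg 1 [0.5233 0.0949 0.037 ] 102.7
seg 2 [0.5708 0.0887 0.037 ] 62.7
seg 3 [0.6033 0.0535 0.037 ] 22.7
seg 4 [0.6055 0.0057 0.037 ] -17.3
```

View pics/w1b.png

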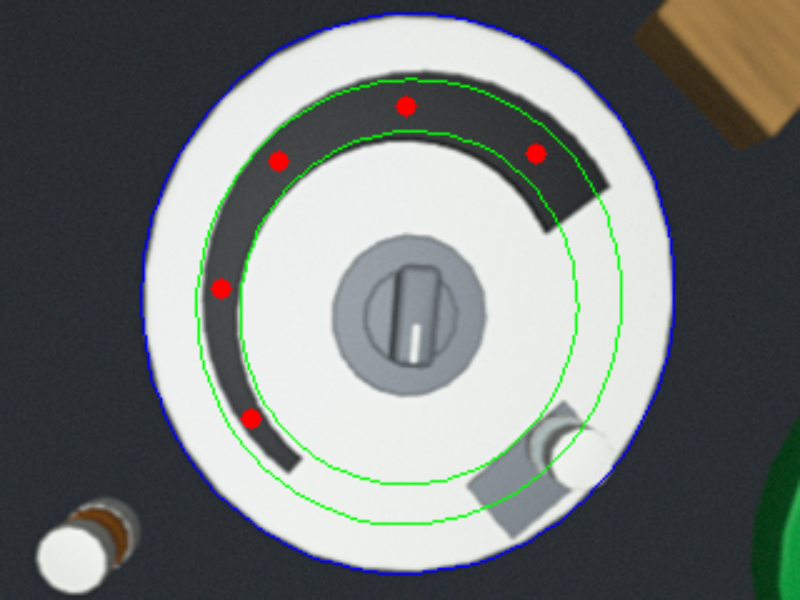

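step_arm(moves=[[0.02, -0.018, 0, 0, 0, 0, 0], [0.02, -0.018, 0, 0, 0, 0, 0], [0, 0, 0.04, 0, 0, 0, 0], [0, 0, 0.04, 0, 0, 0, 0], [0, 0, 0.04, 0, 0, 0, 0], [0, 0, 0.03, 0, 0, 0, 0], [0, 0, 0, 0, 0, 0, 0], [0, 0, 0, 0, 0, 0, 0]])

```text
time: 2.95
tool_pos: [0.4832, 0.0673, 0.0817]
tool_rot: [0.0, 0.984, 0.179, -0.0]
contact_force: [0.8, -0.2, 0.4]
gripper_width: 0.003
```

Run:
```python
from h import *
s=state();print(s["time"],s["tool_pos"],s["tool_rot"],s["contact_force"])
ci=camera_info("wrist");
p,d=grab_frame("wrist")
img=p[:,:,::-1].copy()
C=[.5387,.0266];yaw=62.7
for j in range(5):
    t=np.radians(yaw+80-40*j);S=[C[0]+.07*np.cos(t),C[1]+.07*np.sin(t),.037]
    u=tocam(ci,[S])[0];cv2.circle(img,tuple(int(v) for v in u),4,(0,0,255),-1)
u=tocam(ci,[s["tool_pos"]])[0];cv2.circle(img,tuple(int(v) for v in u),4,(0,255,0),1)
cv2.imwrite("pics/w2.png",img)
p,d=grab_frame("scene");cv2.imwrite("pics/s2.png",cv2.resize(p[:,:,::-1][160:300,260:440],(772,600)))
```

```text
2.95 [0.48315335 0.06728784 0.08174617] [ 5.52563604e-05  9.83858803e-01  1.78946423e-01 -1.73873820e-04] [ 0.81274164 -0.19694022  0.36223567]
```

View pics/w2.png

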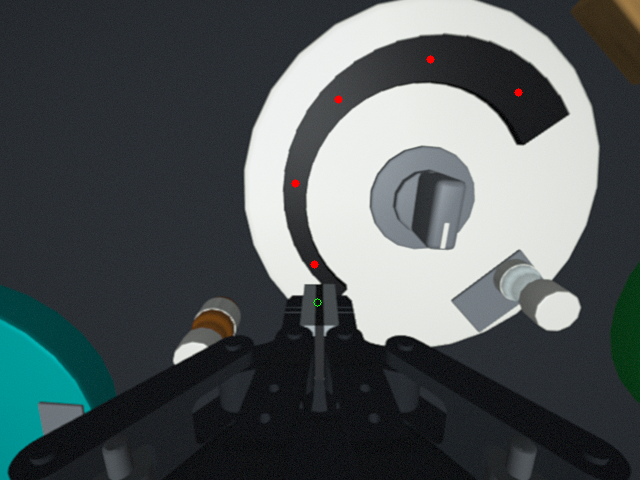

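View pics/s2.png

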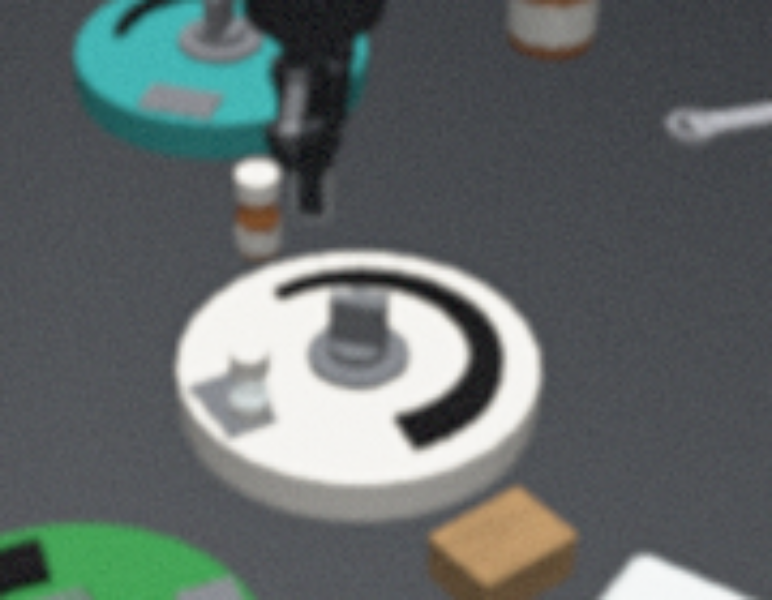

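Run:
```python
from h import *
ci=camera_info("wrist");p,d=grab_frame("wrist");K=ci["intrinsics"];T=ci["world_from_camera"]
fs=[state()["tool_pos"]]
for u,v in [(235,345),(130,400),(30,455),(290,310),(300,295),(337,295),(255,360),(405,345),(190,350)]:
    n=cv2.undistortPoints(np.array([[[u,v]]],float),K,ci["dist_coeffs"]).ravel();X=np.r_[n,1]*d[v,u];print(u,v,d[v,u],(T[:3,:3]@X+T[:3,3]).round(4))
print(fs,state()["contact_force"],state()["time"])
```

```text
235 345 0.10246133 [0.49   0.0952 0.1385]
130 400 0.08565138 [0.4794 0.1145 0.1569]
30 455 0.06843924 [0.4778 0.1251 0.1742]
290 310 0.13793191 [0.4876 0.0801 0.1037]
300 295 0.14966881 [0.4892 0.0771 0.0913]
337 295 0.14948569 [0.4948 0.0624 0.0915]
255 360 0.10751456 [0.4849 0.0879 0.1354]
405 345 0.104228735 [0.5069 0.0478 0.137 ]
190 350 0.19553076 [0.4196 0.1193 0.0585]
[array([0.4850625 , 0.06789579, 0.08408864])] [ 0.13034991 -0.06607994 -0.01868215] 3.1
```

step_arm(moves=[[0, 0, 0.02, 0, 0, 0, 0], [0, 0, 0.015, 0, 0, 0, 0], [0, 0, 0, 0, 0, 0, 0], [0, 0, 0, 0, 0, 0, 0]])

```text
time: 3.5
tool_pos: [0.4841, 0.0684, 0.0478]
tool_rot: [0.0, 0.984, 0.18, 0.001]
contact_force: [1.3, 0.3, -0.3]
gripper_width: 0.001
```

```bash
cat > rd.py <<'E'
from h import *
import sys
N=int(sys.argv[1]) if len(sys.argv)>1 else 8
A=[]
for i in range(N):
    s=state();A.append(np.r_[s["tool_pos"],s["contact_force"],s["tool_rot"]]);grab_frame("wrist")
A=np.array(A);print(s["time"],"pos",A[:,:3].mean(0).round(4),A[:,:3].std(0).round(4),"F",A[:,3:6].mean(0).round(2),A[:,3:6].std(0).round(2),"q",A[:,6:].mean(0).round(4))
C=np.array([.5387,.0266]);v=A[:,:2].mean(0)-C;print("r",np.hypot(*v),"podang",np.degrees(np.arctan2(v[1],v[0]))-62.7)
E
python3 rd.py
```

```text
3.85 pos [0.4841 0.0684 0.0477] [0.0003 0.     0.0004] F [ 0.38  0.25 -0.08] [0.45 0.45 0.39] q [2.000e-04 9.837e-01 1.799e-01 1.100e-03]
r 0.06881168398139081 podang 79.87748863687405
```

step_arm(moves=[[0, 0, 0.008, 0, 0, 0, 0], [0, 0, 0, 0, 0, 0, 0], [0, 0, 0, 0, 0, 0, 0]])

```text
time: 4.2
tool_pos: [0.4826, 0.0684, 0.0377]
tool_rot: [-0.0, 0.984, 0.18, -0.001]
contact_force: [-0.0, -0.7, -0.3]
gripper_width: 0.004
```

```bash
python3 rd.py 10
```

```text
4.65 pos [0.483  0.0684 0.0382] [0.0002 0.     0.0002] F [ 0.34 -0.22 -0.26] [0.23 0.46 0.38] q [-0.000e+00  9.837e-01  1.799e-01 -1.000e-04]
r 0.06964823322526997 podang 80.39173015748644
```

step_arm(moves=[[0, 0, 0.0015, 0, 0, 0, 0], [0, 0, 0, 0, 0, 0, 0], [0, 0, 0, 0, 0, 0, 0]])

```text
time: 5.0
tool_pos: [0.4831, 0.0684, 0.0369]
tool_rot: [-0.0, 0.984, 0.18, 0.0]
contact_force: [-0.2, -0.4, 0.7]
gripper_width: -0.001
```

```bash
python3 rd.py 10
```

```text
5.45 pos [0.4832 0.0684 0.0369] [0. 0. 0.] F [ 0.4  -0.35  0.69] [0.42 0.4  0.54] q [0.000e+00 9.837e-01 1.799e-01 1.000e-04]
r 0.06953525063501367 podang 80.32284306131133
```

step_arm(moves=[[0, 0, 0.001, 0, 0, 0, 0], [0, 0, 0.0005, 0, 0, 0, 0], [0, 0, 0, 0, 0, 0, 0]])

```text
time: 5.8
tool_pos: [0.4832, 0.0684, 0.0355]
tool_rot: [0.0, 0.984, 0.18, 0.0]
contact_force: [-1.2, -1.0, 2.5]
gripper_width: -0.002
```

```bash
python3 rd.py 10
```

```text
6.25 pos [0.4832 0.0684 0.0355] [0. 0. 0.] F [-0.41 -0.02  2.57] [0.68 0.6  0.56] q [0.000e+00 9.837e-01 1.799e-01 1.000e-04]
r 0.06951605596266608 podang 80.30587881673448
```

Run:
```python
import numpy as np
C=np.array([.5387,.0266]);q=np.radians(2*np.degrees(np.arctan2(.1799,.9837)))
cur=np.array([.4832,.0684]);cum=np.zeros(2)
for k,a in enumerate(np.linspace(80-5,-80,32)):
    t=np.radians(62.7+a);D=C+.07*np.array([np.cos(t),np.sin(t)])-cur
    g=np.array([D[0]*np.cos(q)+D[1]*np.sin(q),D[0]*np.sin(q)-D[1]*np.cos(q)])
    s=np.round(g-cum,4);cum+=s;print(k,round(a,1),s)
```

```text
0 75.0 [ 0.0054 -0.0036]
1 70.0 [ 0.0055 -0.0026]
2 65.0 [ 0.0058 -0.002 ]
3 60.0 [ 0.0059 -0.0015]
4 55.0 [ 0.006 -0.001]
5 50.0 [ 0.0061 -0.0005]
6 45.0 [0.0061 0.    ]
7 40.0 [0.0061 0.0006]
8 35.0 [0.006  0.0011]
9 30.0 [0.0059 0.0017]
10 25.0 [0.0057 0.0021]
11 20.0 [0.0055 0.0026]
12 15.0 [0.0053 0.0031]
13 10.0 [0.0049 0.0036]
14 5.0 [0.0047 0.004 ]
15 0.0 [0.0043 0.0043]
16 -5.0 [0.0038 0.0047]
17 -10.0 [0.0035 0.0051]
18 -15.0 [0.003  0.0053]
19 -20.0 [0.0025 0.0055]
20 -25.0 [0.0021 0.0058]
21 -30.0 [0.0015 0.0059]
22 -35.0 [0.001 0.006]
23 -40.0 [0.0005 0.0061]
24 -45.0 [-0.0001  0.0061]
25 -50.0 [-0.0006  0.0061]
26 -55.0 [-0.0011  0.006 ]
27 -60.0 [-0.0016  0.0059]
28 -65.0 [-0.0022  0.0057]
29 -70.0 [-0.0026  0.0055]
30 -75.0 [-0.0031  0.0053]
31 -80.0 [-0.0035  0.005 ]
```

step_arm(moves=[[0.0054, -0.0036, 0.0003, 0, 0, 0, 0], [0.0055, -0.0026, 0, 0, 0, 0, 0], [0.0058, -0.002, 0, 0, 0, 0, 0], [0.0059, -0.0015, 0, 0, 0, 0, 0], [0.006, -0.001, 0, 0, 0, 0, 0], [0, 0, 0, 0, 0, 0, 0]])

```text
time: 6.9
tool_pos: [0.5071, 0.0893, 0.0352]
tool_rot: [-0.0, 0.984, 0.18, 0.001]
contact_force: [0.4, 1.0, 2.8]
gripper_width: 0.003
```

```bash
python3 rd.py 6
```

```text
7.15 pos [0.5069 0.0891 0.0353] [0.0002 0.0002 0.0001] F [1.03 1.48 2.85] [0.41 0.53 0.31] q [-3.000e-04  9.837e-01  1.799e-01  1.000e-03]
r 0.07012612293039576 podang 54.28585135088241
```

step_arm(moves=[[0.0061, -0.0005, 0, 0, 0, 0, 0], [0.0061, 0, 0, 0, 0, 0, 0], [0.0061, 0.0006, 0, 0, 0, 0, 0], [0.006, 0.0011, 0, 0, 0, 0, 0], [0.0059, 0.0017, 0, 0, 0, 0, 0], [0.0057, 0.0021, 0, 0, 0, 0, 0], [0, 0, 0, 0, 0, 0, 0]])

```text
time: 7.9
tool_pos: [0.5428, 0.0967, 0.0353]
tool_rot: [0.0, 0.984, 0.18, 0.001]
contact_force: [-0.0, 0.9, 3.8]
gripper_width: 0.002
```

```bash
python3 rd.py 6
python3 - <<'E'
from h import *
p,d=grab_frame("top");cv2.imwrite("pics/t3.png",cv2.resize(p[:,:,::-1][170:290,240:400],(800,600)))
E
```

```text
8.15 pos [0.5426 0.0967 0.0355] [0.0002 0.0001 0.0001] F [1.44 0.59 2.65] [0.71 0.35 0.76] q [1.000e-04 9.837e-01 1.799e-01 1.300e-03]
r 0.07016758712229597 podang 24.127699287217425
```

View pics/t3.png

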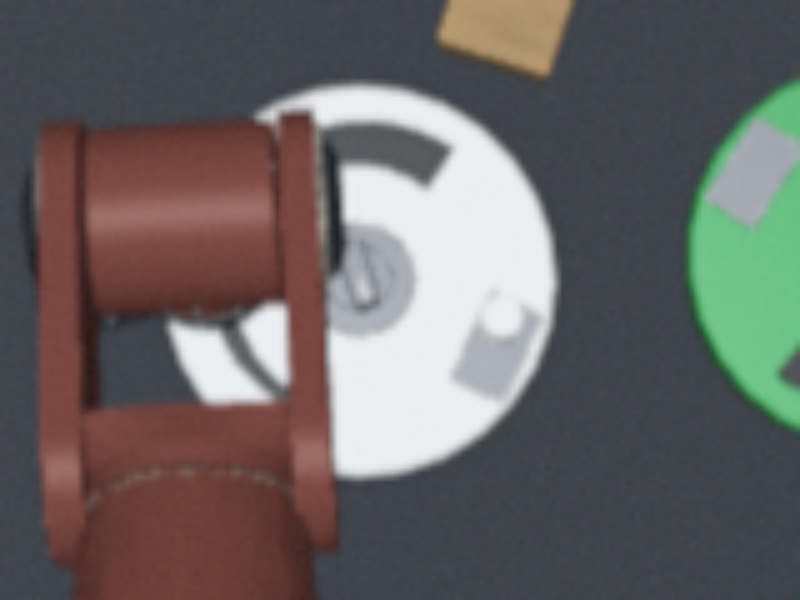

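The pod has not moved: right rim still at pixel column 351, bottom rim at row 266. Continuing the slide.

step_arm(moves=[[0.0055, 0.0026, 0.0002, 0, 0, 0, 0], [0.0053, 0.0031, 0, 0, 0, 0, 0], [0.0049, 0.0036, 0, 0, 0, 0, 0], [0.0047, 0.004, 0, 0, 0, 0, 0], [0.0043, 0.0043, 0, 0, 0, 0, 0], [0.0038, 0.0047, 0, 0, 0, 0, 0], [0.0035, 0.0051, 0, 0, 0, 0, 0], [0, 0, 0, 0, 0, 0, 0]])

```text
time: 9.05
tool_pos: [0.5823, 0.0815, 0.0351]
tool_rot: [0.0, 0.984, 0.18, 0.001]
contact_force: [0.2, -1.2, 4.2]
gripper_width: 0.003
```

```bash
python3 rd.py 6
```

```text
9.3 pos [0.5821 0.0817 0.0352] [0.0002 0.0002 0.0001] F [ 1.29 -1.27  3.36] [0.55 0.45 0.54] q [6.000e-04 9.837e-01 1.798e-01 1.100e-03]
r 0.07014065709298686 podang -10.906265782823205
```

step_arm(moves=[[0.003, 0.0053, 0, 0, 0, 0, 0], [0.0025, 0.0055, 0, 0, 0, 0, 0], [0.0021, 0.0058, 0, 0, 0, 0, 0], [0.0015, 0.0059, 0, 0, 0, 0, 0], [0.001, 0.006, 0, 0, 0, 0, 0], [0.0005, 0.0061, 0, 0, 0, 0, 0], [0, 0, 0, 0, 0, 0, 0]])

```text
time: 10.05
tool_pos: [0.6039, 0.0525, 0.035]
tool_rot: [0.001, 0.984, 0.18, 0.0]
contact_force: [-0.3, -1.0, 3.6]
gripper_width: 0.002
```

```bash
python3 rd.py 6
```

```text
10.3 pos [0.6038 0.0527 0.0351] [0.0001 0.0003 0.    ] F [ 0.64 -1.52  3.5 ] [0.52 0.31 0.39] q [8.000e-04 9.837e-01 1.798e-01 5.000e-04]
r 0.07012236299942767 podang -40.811151724148225
```

step_arm(moves=[[-0.0001, 0.0061, 0, 0, 0, 0, 0], [-0.0006, 0.0061, 0, 0, 0, 0, 0], [-0.0011, 0.006, 0, 0, 0, 0, 0], [-0.0016, 0.0059, 0, 0, 0, 0, 0], [-0.0022, 0.0057, 0, 0, 0, 0, 0], [-0.0026, 0.0055, 0, 0, 0, 0, 0], [-0.0031, 0.0053, 0, 0, 0, 0, 0], [-0.0035, 0.005, 0, 0, 0, 0, 0]])

```text
time: 11.15
tool_pos: [0.6055, 0.0052, 0.0349]
tool_rot: [0.0, 0.984, 0.18, 0.0]
contact_force: [0.7, 2.6, 2.9]
gripper_width: 0.001
```

step_arm(moves=[[-0.0005, 0.0005, 0, 0, 0, 0, 0], [0, 0, 0, 0, 0, 0, 0], [0, 0, 0, 0, 0, 0, 0]])

```text
time: 11.45
tool_pos: [0.6052, 0.0044, 0.0349]
tool_rot: [0.001, 0.984, 0.18, -0.0]
contact_force: [0.3, -2.2, 3.9]
gripper_width: -0.001
```

```bash
python3 rd.py 12
python3 - <<'E'
from h import *
for n in("top","scene","wrist"):
    p,d=grab_frame(n);cv2.imwrite(f"pics/e_{n}.png",p[:,:,::-1])
    if n=="top":
        a=np.load("top0.npz")["p"];df=np.abs(p.astype(int)-a).max(2)>50
        v=np.vstack([a[150:300,130:540],p[150:300,130:540]]);cv2.imwrite("pics/e_cmp.png",cv2.resize(v[:,:,::-1],(800,585)))
E
```

```text
12.0 pos [0.6052 0.0048 0.0348] [0.     0.0003 0.    ] F [ 0.31 -2.62  3.89] [0.26 0.43 0.55] q [ 4.000e-04  9.837e-01  1.800e-01 -1.000e-04]
r 0.06997970276248551 podang -80.849527776822
```

View pics/e_wrist.png

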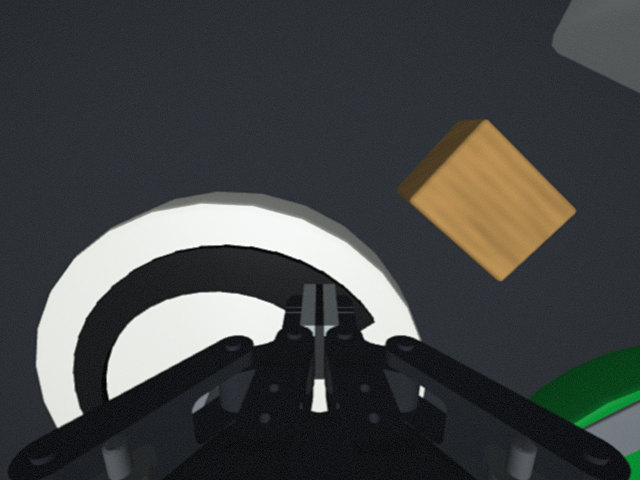

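View pics/e_cmp.png

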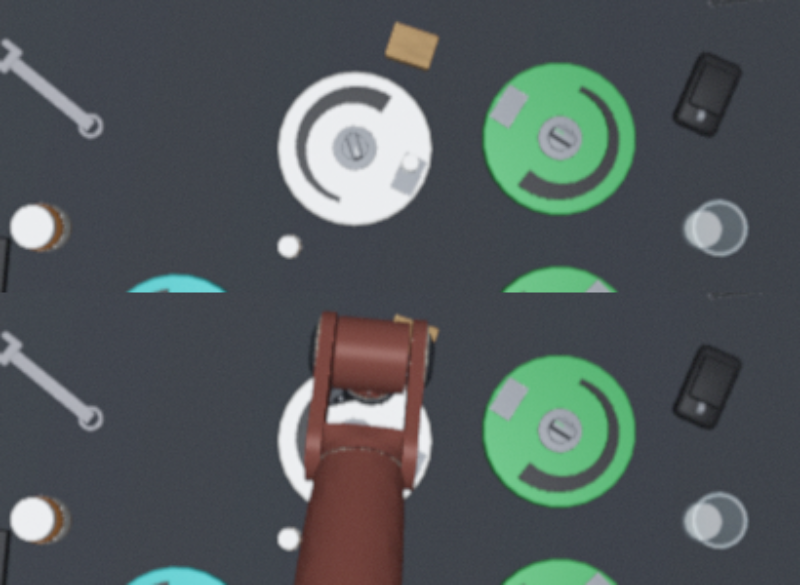

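The tips are at pod angle -81°, radius 70 mm, with about 3.9 N down, and the wrist view shows the wide end's edge just past them. The pod rim (columns 278 and 432 in the comparison) and the visible bystanders line up before and after. Handing in.

```bash
python3 -c "
from plant import *
print(job_done());s=state();print(s['time'],s['tool_pos'],s['contact_force'])"
```

```text
the job is handed in; nothing more can be done
None
the job is handed in; nothing more can be done
```

I slid the closed fingertips along the white pod's arc from its narrow end to its wide end in one continuous contact. I handed the job in at about 12 s with the tips still resting on the wide end; no verdict is reported.

- **Stroke:** At each stop the measured downward force was 2.6 to 3.9 N, and the tips stayed at 69.5 to 70.2 mm from the pod's centre.
- **Final position:** The tips were at pod angle -81° (the middle of the wide end is -80°), pressing with about 3.9 N. That means the arc is pressed roughly 2 mm.
- **Pod and bystanders:** Compared with the first top picture, the pod's rim, the wrench, beaker, jar, mouse and amber vial are where they were.
- **Not fully checked:** The arm hid the glass vial on the pod and part of the carton in the last top picture. The wrist picture shows the whole carton upright, but the glass vial could not be seen at the end. It was still in place in the top picture taken mid-stroke.
- **Sideways force:** About 2.6 N of friction remains on the tips at the end. No check disagreed or failed.

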